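Push the magnetic stirrer home into its corner

TASK

Push the square magnetic stirrer along the bench with the fingertips into its working corner: its back edge flat against the aluminium rail and its side against the steel stop block at the one end of the rail (not at the cork-ring end). Slide it gently, without lifting, tipping or ramming it; leave everything else where it stands and finish with the hand clear.

Things in the scene. Friction and masses are not known exactly. Their poses are not given: they have to be found in the camera images.
- stirrer: loose magnetic stirrer: square grey plastic box 110 x 110 x 45 high; on top a round white plate (80 diameter, 53 high) and, at the front edge, a black knob (55 high) and a switch; 0.4 to 0.8 kg, slides at up to 10 N. Origin: centre of its underside; x to its back edge, y to its left, z up. Starts between robot and rail, turned up to 20 degrees to the rail
- rail: straight aluminium angle fixed to the bench, 500 long, 36 high. Origin: on the bench, middle of its front face (towards the robot); x away from the robot, square to that face; y along the rail to the left. Turned up to 9 degrees from the robot's axes. Its foot, 6 high, reaches 40 behind the face. Stirrer home: its centre at x = -55 here, back edge parallel
- stop_block: plain steel block fixed in front of the rail near its left or right end: 80 (x, square to the rail) x 50 (y, along the rail) x 40 high. Origin: centre of its underside; axes parallel to the rail's. Stirrer home: its centre 80 along the rail from this centre, towards the rail's middle
- cork_ring: loose cork flask ring, outer diameter 80, inner 44, 30 high; stands in front of the rail near the end that has no stop block. Origin: centre of its underside. Bystander
- funnel: loose red plastic funnel standing mouth down, 110 across, 110 high. Origin: centre of its underside. Bystander
- wash_bottle: loose white plastic bottle, 64 diameter, 150 high, left of the rail. Origin: centre of its underside. Bystander
- amber_jar: loose amber glass jar with a black lid, 60 diameter, 85 high, right of the rail. Origin: centre of its underside. Bystander
- beaker: loose open glass beaker, 70 diameter, 70 high, nearer the robot than the rail. Origin: centre of its underside. Bystander
- screw_cap: loose white screw cap lying flat, 40 diameter, 14 high, nearer the robot than the rail. Origin: centre of its underside. Bystander
- screwdriver: loose red-handled screwdriver lying at the right, about 200 long. Origin: on its underside near the middle. Bystander

How it is judged:
By the outcome, as a careful person would: the job done as asked, in the order asked, and still so for the second after the job is handed in, with the robot touching nothing.
It also fails if it takes over 48 s, if anything falls off the work surface, if the arm or the gripper's body presses on something with over 40 N, if the wrist force passes 120 N, or if a joint passes its speed limit or range.

ROBOT

A 7-joint arm with a two-finger parallel gripper is mounted at the origin on the work surface. World frame = base frame: x ahead of the robot, y to its left, z up, the work surface at z = 0. Lengths are in m, angles in rad, forces in N, time in s.
With the tool pointing down it reaches from about 0.4 to 0.875 m from the base axis. Payload 19.3 kg.
Tool frame: the origin (TCP) lies at the very end of the fingers, on their centre line; the grasp point (between the pads) lies 19 mm behind it; z points along the fingers, y is the line along which they close (so a half turn about z gives the same grasp; the last joint's range is limited). The gripper opens to 85 mm and grips with 20 to 120 N. Pads are 22 mm wide; open, the fingers measure 114 mm over their backs; the gripper's body (76 mm by 85 mm) begins 54 mm behind the grasp point. The pads swing forward as they close: fully open they stand 13 mm farther back than shut.
Start: joints at [-1.228, 0.521, -0.036, 1.599, 0.021, 1.021, -0.113], TCP at [0.251, 0.572, 0.231] pointing down, gripper open.
Joint ranges: [-2.91, 2.91], [-0.3, 2.13], [-1.5, 1.42], [0.17, 2.43], [-1.26, 4.41], [0.16, 1.93], [-2.52, 2.52]. Speed limits (rad/s): [1.89, 1.89, 2.39, 2.39, 3.01, 3.01, 3.01].

INTERFACE

Orientations are given as [roll, pitch, yaw] about the fixed x, y, z axes, in that order (R = Rz(yaw) Ry(pitch) Rx(roll)).
In Python, from workcell import monitor, optics, job_done gives the robot as it stands.
- The arm moves only by the shell command python3 -m handwheel 'ROWS' [FORCE]. ROWS is JSON, a list of rows, each an object of numbers: "dx", "dy", "dz": the shift along the tool's x, y, z in cm; "wx", "wy", "wz": the turn, a rotation vector about the tool's x, y, z in rad; "claw": the opening in per cent of the stroke, from 0 (shut) to 100 (fully open). A call has 1 to 8 rows; each row shifts and turns the commanded pose from where the row before left it, along the tool's axes as they then stand; what a row does not reach is not made up. A row lasts 1/8 s, in which the tool goes at most 62.5 mm and 10.7 degrees, less where a joint would pass 70% of its speed; a pose out of reach is approached as far as the arm can. A call with a gripper value outside its range is refused whole. The fingers move at their own pace and stop on an object; FORCE is the grip in N (left out, the last holds). Time passes only in rows, so rows that do not move let the fingers close. It gives the time, the measured TCP pose, the force, the opening and the grip force at its end, in the units of the state.
- monitor.observe(): the state, without advancing time (a new reading comes with each control period).
- optics.grab_frame(name): name is "side" or "top"; returns a dict with "frame" (400x640x3 uint8, blue, green, red), "fovy" (degrees; the focal length in pixels is half the picture's height over the tangent of half this angle, whatever the lens; pixels are square), "cx", "cy" (the principal point, pixels), "R" (3x3) and "t" (3): a world point X has camera coordinates R X + t. Camera axes: x right, y down, z forward; pixel columns grow to the right and rows downward; lengths in m; the calibration is good to about 2 mm. A picture is of the moment at which its call begins. There is no depth.
- job_done(): hands the job in; it is judged then, once.
Trained networks look in the newest picture that a camera, given by its name, has taken for a name from the list of things; names that differ only in an ending like _2 or _b are one class to them, and where a whole thing is asked for, a point or a joint stands for the part that bears it (a point fixed in the world has none). Each returns a list of dicts, best first, with "p" (0 to 1); they miss things now and then, are a little off and sometimes report something else, mostly with a low value. They report only what shows in the picture. A call takes as long as a camera call.
- optics.masks_of(name, camera): "region" (400x640 bool, what is visible of it) and "rect" ([left, top, width, height] in pixels, round what is visible of it).
The state is a dict: "clock": time; "qpos": joint angles; "qd": joint speeds; "joint_efforts": joint torques, N m; "position": TCP position; "tool_rot": TCP orientation; "force": force on the tool from outside, world axes, zero at the start; "moment": the same for the moment, N m; "grip_width": finger opening in m; "finger_force": force on a finger pad.
Only numpy, scipy, OpenCV 4.12 (cv2) and the standard library are available. Lean on these libraries where they do the work, as an engineer would, in place of code of your own. Each camera call takes 0.05 s, during which the arm holds its last target. There are 200 camera calls.

## Working session

There is one attempt and no reset: what is moved stays moved. The work goes in short steps, Python scripts to look and compute and a shell command to move; the robot and the scene stay as the last step left them, time stands still between calls to the robot, and variables do not carry over. Pictures are saved under pics/ and viewed, at most 10 in all, crops included, and the job is handed in when it is done.

```bash
mkdir -p pics; ls
python3 - <<'E'
from workcell import monitor, optics
import cv2, pickle
s=monitor.observe(); print({k:s[k] for k in('clock','position','tool_rot','force','grip_width')})
for c in('side','top'):
    d=optics.grab_frame(c); cv2.imwrite(f'pics/{c}0.png',d['frame']); pickle.dump(d,open(f'{c}0.pkl','wb'))
    print(c,d['fovy'],d['cx'],d['cy'],d['R'],d['t'])
    for n in('stirrer','rail','stop_block','cork_ring'):
        for m in optics.masks_of(n,c)[:2]: print(n,m['p'],m['rect'])
E
```

```text
pics
{'clock': 0.0, 'position': array([0.25064126, 0.57217676, 0.23070477]), 'tool_rot': array([-3.14044709e+00,  9.98847484e-05,  2.72880911e+00]), 'force': array([-0.15843606,  0.39893195,  0.63770837]), 'grip_width': 0.08544633440432775}
side 56.375348243935825 316.74582214969314 198.5465056917837 [[ 0.98589001 -0.16714549 -0.00912545]
 [-0.12326683 -0.68803304 -0.71513344]
 [ 0.11325272  0.70616778 -0.69892839]] [-0.51378923  0.08419449  1.08350035]
stirrer 0.74 [262.3, 103.2, 30.1, 35.1]
stirrer 0.58 [286.8, 190.8, 51.9, 48.6]
stop_block 0.58 [322.3, 153.3, 29.3, 21.4]
cork_ring 0.73 [348.9, 249.9, 28.2, 33.0]
cork_ring 0.41 [274.4, 280.0, 15.3, 16.1]
top 55.28279412288422 323.92739199517996 194.11296685797316 [[-0.01952399 -0.99954572 -0.02295991]
 [-0.98810879  0.0227934  -0.15205749]
 [ 0.15251175  0.01971813 -0.98810493]] [0.02093833 0.5386811  0.93293507]
stirrer 0.66 [325.8, 186.0, 51.7, 53.0]
rail 0.98 [246.2, 141.4, 192.6, 18.8]
rail 0.56 [470.8, 211.2, 71.6, 36.9]
stop_block 0.66 [251.8, 152.0, 24.2, 30.5]
cork_ring 0.78 [401.6, 155.6, 36.0, 33.9]
```

View pics/top0.png

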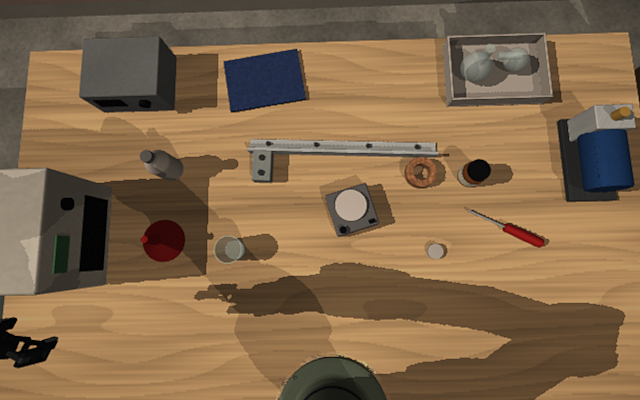

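View pics/side0.png

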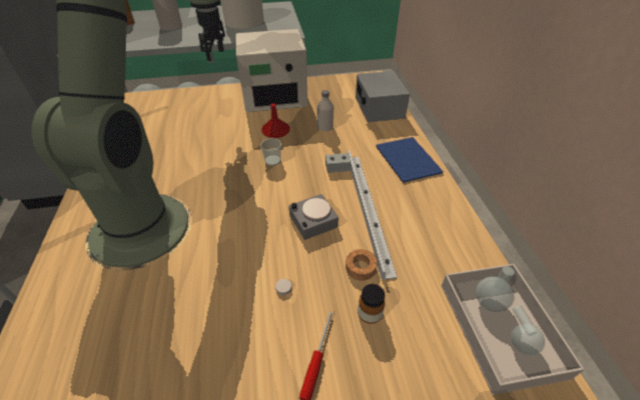

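The top view shows the stirrer at about (352,208), the rail's front face from (250,152) to (437,155), the block at (262,165) on the left end, and the cork ring at (420,172). The side view agrees. I'll zoom in to measure the corners.

Run:
```python
import cv2,pickle
t=pickle.load(open('top0.pkl','rb'))['frame']; s=pickle.load(open('side0.pkl','rb'))['frame']
cv2.imwrite('pics/topz.png',cv2.resize(t[130:250,240:400],None,fx=5,fy=5,interpolation=cv2.INTER_CUBIC))
cv2.imwrite('pics/sidez.png',cv2.resize(s[140:260,270:400],None,fx=5,fy=5,interpolation=cv2.INTER_CUBIC))
```

```text
(no output)
```

View pics/topz.png

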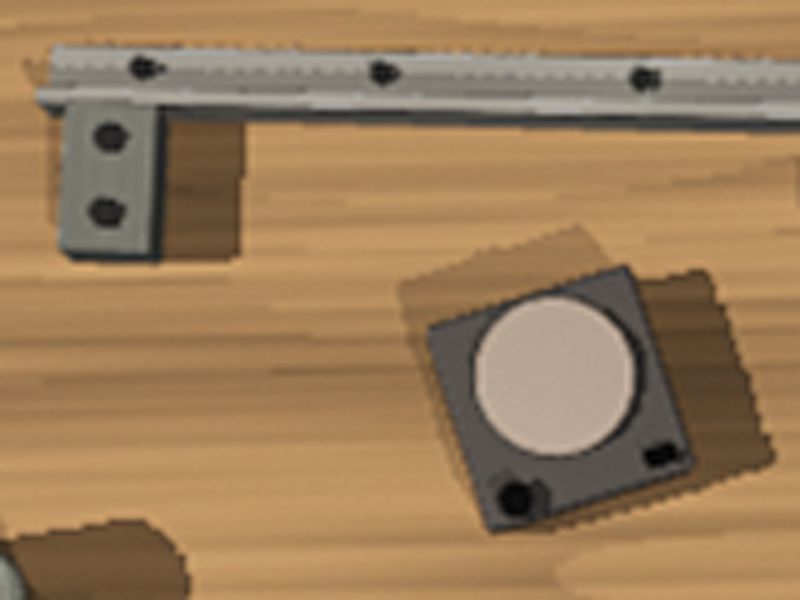

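View pics/sidez.png

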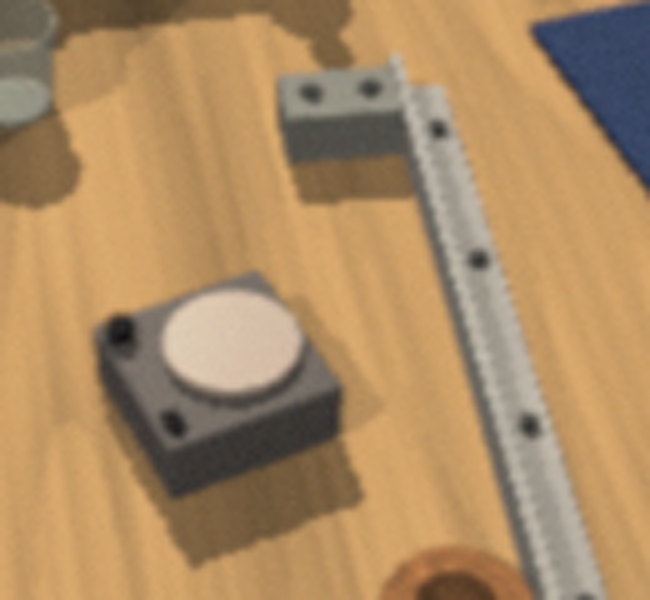

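The zoomed views show sharp corners. In topz, the stirrer's top corners are at (430,326), (628,266), (692,466) and (490,532), the block's top spans (60–158, 103–247), and the rail's bottom edge runs from (165,117) to (800,130). Next I triangulate them.

```bash
cat > h.py <<'E'
import numpy as np,pickle
def ray(d,p):
    f=200/np.tan(np.radians(d['fovy']/2)); R=np.array(d['R']);t=np.array(d['t'])
    return -R.T@t, R.T@np.array([(p[0]-d['cx'])/f,(p[1]-d['cy'])/f,1])
def onz(d,p,z):
    c,r=ray(d,p); return c+r*(z-c[2])/r[2]
def tri(d1,p1,d2,p2):
    c1,r1=ray(d1,p1);c2,r2=ray(d2,p2)
    a=np.linalg.lstsq(np.c_[r1,-r2],c2-c1,rcond=None)[0]
    A,B=c1+a[0]*r1,c2+a[1]*r2; return (A+B)/2,np.linalg.norm(A-B)
def crop(p,x0,y0,k=5): return ((p[0]+.5)/k-.5+x0,(p[1]+.5)/k-.5+y0)
E
python3 - <<'E'
from h import *
np.set_printoptions(precision=4,suppress=True)
T,S=[pickle.load(open(c+'0.pkl','rb')) for c in('top','side')]
t=lambda *p:crop(p,240,130); s=lambda *p:crop(p,270,140)
P=[((430,326),(260,274)),((628,266),(340,388)),((692,466),(172,447)),((490,532),(97,335))]
for a,b in P: print('st',*tri(T,t(*a),S,s(*b)), onz(T,t(*a),.045)[:2],onz(S,s(*b),.045)[:2])
for a,b in [((152,247),(290,119)),((60,247),(282,78)),((158,106),(405,108))]: print('blk',*tri(T,t(*a),S,s(*b)),onz(T,t(*a),.04)[:2])
print('rail bot',onz(T,t(165,117),0),onz(T,t(800,130),0)); print('rail top',onz(T,t(40,100),.036),onz(T,t(800,118),.036))
E
```

```text
st [0.5375 0.0053 0.0375] 0.0005433412159971697 [0.5366 0.0052] [ 0.5358 -0.0025]
st [ 0.5654 -0.0967  0.0401] 0.0013749042948559395 [ 0.5652 -0.0963] [ 0.5636 -0.1012]
st [ 0.464  -0.1251  0.0416] 0.002131965669489017 [ 0.4626 -0.1246] [ 0.4647 -0.128 ]
st [ 0.4337 -0.0229  0.0317] 0.002617307729705063 [ 0.4318 -0.0227] [ 0.4343 -0.036 ]
blk [0.5828 0.1484 0.0363] 0.00028806186537766004 [0.5819 0.1478]
blk [0.5856 0.1971 0.0325] 0.002184446597788326 [0.583  0.1955]
blk [0.6587 0.1453 0.0368] 0.0021330714476066447 [0.6567 0.1448]
rail bot [0.6615 0.1474 0.    ] [ 0.6455 -0.1954  0.    ]
rail top [0.6627 0.2076 0.036 ] [ 0.6428 -0.189   0.036 ]
```

```bash
python3 -m handwheel '[{"wz":0.178,"claw":60},{"wz":0.178,"claw":60},{"wz":0.178,"claw":60},{"wz":0.178,"claw":60},{"wz":0.178,"claw":60},{"dx":-5,"dy":0.5},{"dx":-5,"dy":0.5},{"dx":-5,"dy":0.5}]' 20
python3 -m handwheel '[{"dx":-5,"dy":0.5},{"dx":-5,"dy":0.5},{"dx":-5,"dy":0.5},{"dx":-5,"dy":0.5},{"dx":-5,"dy":0.5},{"dx":-5,"dy":0.5},{"dx":-5,"dy":0.5},{"dx":-5,"dy":0.5}]'
```

```text
schema error: expected keys dx, dy, dz, wx, wy, wz, claw
schema error: expected keys dx, dy, dz, wx, wy, wz, claw
```

```bash
python3 -m handwheel '[{"dx":0,"dy":0,"dz":0,"wx":0,"wy":0,"wz":0.178,"claw":60},{"dx":0,"dy":0,"dz":0,"wx":0,"wy":0,"wz":0.178,"claw":60},{"dx":0,"dy":0,"dz":0,"wx":0,"wy":0,"wz":0.178,"claw":60},{"dx":0,"dy":0,"dz":0,"wx":0,"wy":0,"wz":0.178,"claw":60},{"dx":0,"dy":0,"dz":0,"wx":0,"wy":0,"wz":0.178,"claw":60},{"dx":-5,"dy":0.5,"dz":0,"wx":0,"wy":0,"wz":0,"claw":60},{"dx":-5,"dy":0.5,"dz":0,"wx":0,"wy":0,"wz":0,"claw":60},{"dx":-5,"dy":0.5,"dz":0,"wx":0,"wy":0,"wz":0,"claw":60}]' 20
python3 -m handwheel '[{"dx":-5,"dy":0.5,"dz":0,"wx":0,"wy":0,"wz":0,"claw":60},{"dx":-5,"dy":0.5,"dz":0,"wx":0,"wy":0,"wz":0,"claw":60},{"dx":-5,"dy":0.5,"dz":0,"wx":0,"wy":0,"wz":0,"claw":60},{"dx":-5,"dy":0.5,"dz":0,"wx":0,"wy":0,"wz":0,"claw":60},{"dx":-5,"dy":0.5,"dz":0,"wx":0,"wy":0,"wz":0,"claw":60},{"dx":-5,"dy":0.5,"dz":0,"wx":0,"wy":0,"wz":0,"claw":60},{"dx":-5,"dy":0.5,"dz":0,"wx":0,"wy":0,"wz":0,"claw":60},{"dx":-5,"dy":0.5,"dz":0,"wx":0,"wy":0,"wz":0,"claw":60}]'
```

```text
clock: 1.5
position: [0.3053, 0.4303, 0.2313]
tool_rot: [3.141, -0.0, 1.839]
force: [1.4, 0.2, 1.4]
grip_width: 0.0514
finger_force: 0.0
clock: 2.5
position: [0.4499, 0.0552, 0.2316]
tool_rot: [3.141, -0.0, 1.839]
force: [0.9, 1.3, -0.2]
grip_width: 0.0511
finger_force: 0.0
```

```bash
python3 -m handwheel '[{"dx":-5.3,"dy":0.4,"dz":0,"wx":0,"wy":0,"wz":0,"claw":60},{"dx":-5.3,"dy":0.4,"dz":0,"wx":0,"wy":0,"wz":0,"claw":60},{"dx":-5.3,"dy":0.4,"dz":0,"wx":0,"wy":0,"wz":0,"claw":60},{"dx":-5.3,"dy":0.4,"dz":0,"wx":0,"wy":0,"wz":0,"claw":60},{"dx":0,"dy":0,"dz":4,"wx":0,"wy":0,"wz":0,"claw":60},{"dx":0,"dy":0,"dz":4,"wx":0,"wy":0,"wz":0,"claw":60},{"dx":0,"dy":0,"dz":4,"wx":0,"wy":0,"wz":0,"claw":60},{"dx":0,"dy":0,"dz":3,"wx":0,"wy":0,"wz":0,"claw":60}]'
python3 - <<'E'
from workcell import optics
import cv2
a=[cv2.resize(optics.grab_frame('top')['frame'][120:270,240:440],None,fx=3,fy=3),cv2.resize(optics.grab_frame('side')['frame'][140:290,270:400],None,fx=1.5,fy=1.5)]
a[1]=cv2.copyMakeBorder(a[1],0,450-a[1].shape[0],0,0,cv2.BORDER_CONSTANT)
cv2.imwrite('pics/pre.png',cv2.hconcat(a))
E
```

```text
clock: 3.5
position: [0.5206, -0.1434, 0.0798]
tool_rot: [-3.141, -0.0, 1.839]
force: [0.7, 0.8, 0.5]
grip_width: 0.0514
finger_force: 0.0
```

View pics/pre.png

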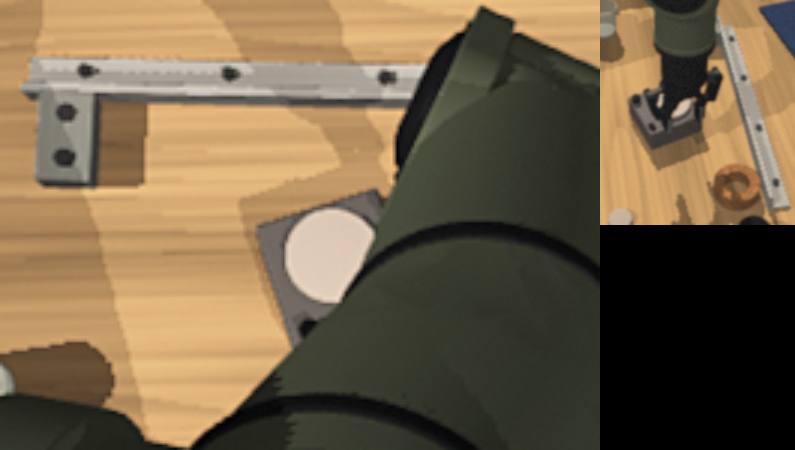

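The arm hides the stirrer's right side in the top view. The side view shows the hand beside the stirrer, clear of the cork. Now I descend.

```bash
python3 -m handwheel '[{"dx":0,"dy":0,"dz":3,"wx":0,"wy":0,"wz":0,"claw":60},{"dx":0,"dy":0,"dz":2,"wx":0,"wy":0,"wz":0,"claw":60},{"dx":0,"dy":0,"dz":1.5,"wx":0,"wy":0,"wz":0,"claw":60},{"dx":0.6,"dy":0,"dz":0,"wx":0,"wy":0,"wz":0,"claw":60},{"dx":0.6,"dy":0,"dz":0,"wx":0,"wy":0,"wz":0,"claw":60},{"dx":0.6,"dy":0,"dz":0,"wx":0,"wy":0,"wz":0,"claw":60},{"dx":0.6,"dy":0,"dz":0,"wx":0,"wy":0,"wz":0,"claw":60}]'
```

```text
clock: 4.47
position: [0.515, -0.1205, 0.017]
tool_rot: [3.14, 0.001, 1.839]
force: [1.1, -5.8, 3.4]
grip_width: 0.0514
finger_force: 2.8
```

```bash
python3 -m handwheel '[{"dx":0.6,"dy":0,"dz":0,"wx":0,"wy":0,"wz":0.02,"claw":60},{"dx":0.6,"dy":0,"dz":0,"wx":0,"wy":0,"wz":0.02,"claw":60},{"dx":0.6,"dy":0,"dz":0,"wx":0,"wy":0,"wz":0.02,"claw":60},{"dx":0.6,"dy":0,"dz":0,"wx":0,"wy":0,"wz":0.02,"claw":60},{"dx":0.6,"dy":0,"dz":0,"wx":0,"wy":0,"wz":0.02,"claw":60},{"dx":0.6,"dy":0,"dz":0,"wx":0,"wy":0,"wz":0.02,"claw":60},{"dx":0.6,"dy":0,"dz":0,"wx":0,"wy":0,"wz":0.02,"claw":60},{"dx":0.6,"dy":0,"dz":0,"wx":0,"wy":0,"wz":0.02,"claw":60}]'
python3 -m handwheel '[{"dx":0.6,"dy":0,"dz":0,"wx":0,"wy":0,"wz":0.02,"claw":60},{"dx":0.6,"dy":0,"dz":0,"wx":0,"wy":0,"wz":0.02,"claw":60},{"dx":0.6,"dy":0,"dz":0,"wx":0,"wy":0,"wz":0.02,"claw":60},{"dx":0.6,"dy":0,"dz":0,"wx":0,"wy":0,"wz":0.02,"claw":60},{"dx":0.6,"dy":0,"dz":0,"wx":0,"wy":0,"wz":0.02,"claw":60},{"dx":0.6,"dy":0,"dz":0,"wx":0,"wy":0,"wz":0.02,"claw":60},{"dx":0.6,"dy":0,"dz":0,"wx":0,"wy":0,"wz":0.02,"claw":60},{"dx":0.6,"dy":0,"dz":0,"wx":0,"wy":0,"wz":0.02,"claw":60}]'
```

```text
clock: 5.48
position: [0.5054, -0.0739, 0.0169]
tool_rot: [3.141, 0.001, 1.677]
force: [0.2, -6.7, 5.8]
grip_width: 0.051
finger_force: 3.3
clock: 6.48
position: [0.5033, -0.0259, 0.0168]
tool_rot: [3.141, 0.001, 1.517]
force: [-2.5, -6.9, 5.2]
grip_width: 0.0511
finger_force: 3.3
```

```bash
python3 -m handwheel '[{"dx":0.6,"dy":0,"dz":0,"wx":0,"wy":0,"wz":0,"claw":60},{"dx":0.6,"dy":0,"dz":0,"wx":0,"wy":0,"wz":0,"claw":60},{"dx":0.6,"dy":0,"dz":0,"wx":0,"wy":0,"wz":0,"claw":60},{"dx":0.6,"dy":0,"dz":0,"wx":0,"wy":0,"wz":0,"claw":60},{"dx":0.6,"dy":0,"dz":0,"wx":0,"wy":0,"wz":0,"claw":60},{"dx":0.6,"dy":0,"dz":0,"wx":0,"wy":0,"wz":0,"claw":60},{"dx":0.6,"dy":0,"dz":0,"wx":0,"wy":0,"wz":0,"claw":60},{"dx":0.3,"dy":0,"dz":0,"wx":0,"wy":0,"wz":0,"claw":60}]'
python3 -m handwheel '[{"dx":-1.5,"dy":0,"dz":0,"wx":0,"wy":0,"wz":0,"claw":60},{"dx":-2.5,"dy":0,"dz":0,"wx":0,"wy":0,"wz":0,"claw":60},{"dx":0,"dy":0,"dz":-4,"wx":0,"wy":0,"wz":0,"claw":60},{"dx":0,"dy":0,"dz":-5,"wx":0,"wy":0,"wz":0,"claw":60},{"dx":0,"dy":-5,"dz":-2,"wx":0,"wy":0,"wz":-0.18,"claw":60},{"dx":0,"dy":0,"dz":0,"wx":0,"wy":0,"wz":-0.18,"claw":60},{"dx":0,"dy":0,"dz":0,"wx":0,"wy":0,"wz":-0.18,"claw":60},{"dx":0,"dy":0,"dz":0,"wx":0,"wy":0,"wz":-0.18,"claw":60}]'
python3 - <<'E'
from workcell import optics
import cv2,pickle
d=optics.grab_frame('top');pickle.dump(d,open('top1.pkl','wb'))
a=[cv2.resize(d['frame'][130:250,240:400],None,fx=4,fy=4,interpolation=cv2.INTER_CUBIC)]
cv2.imwrite('pics/mid.png',a[0])
E
```

```text
clock: 7.48
position: [0.5059, 0.0193, 0.0167]
tool_rot: [3.141, 0.001, 1.518]
force: [0.0, -6.1, 4.1]
grip_width: 0.051
finger_force: 3.0
clock: 8.48
position: [0.4535, -0.0186, 0.1266]
tool_rot: [3.141, 0.0, 2.244]
force: [-0.3, -0.2, -0.3]
grip_width: 0.0511
finger_force: 0.0
```

View pics/mid.png

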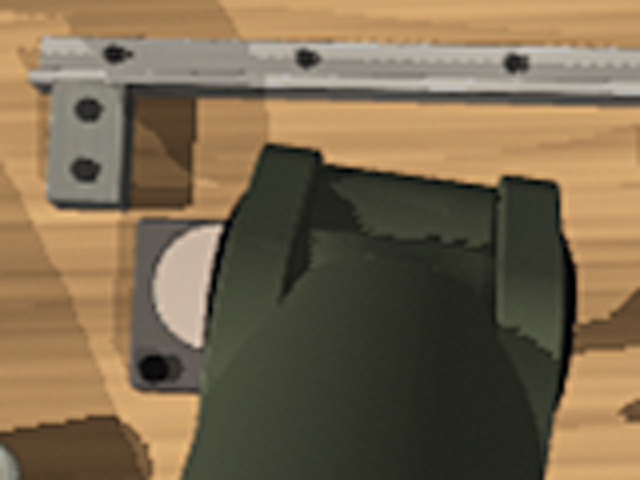

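Run:
```python
from h import *
T=pickle.load(open('top1.pkl','rb'));c=lambda *p:crop(p,240,130,4)
for p,z in(((140,218),.045),((131,388),.045),((200,391),.045),((127,80),.04),((123,203),.04)): print(onz(T,c(*p),z).round(4))
```

```text
[0.5672 0.1351 0.045 ]
[0.4587 0.1408 0.045 ]
[0.4559 0.0973 0.045 ]
[0.6599 0.1444 0.04  ]
[0.5782 0.1469 0.04  ]
```

```bash
python3 -m handwheel '[{"dx":0,"dy":0,"dz":0,"wx":0,"wy":0,"wz":-0.17,"claw":60},{"dx":0,"dy":0,"dz":0,"wx":0,"wy":0,"wz":-0.17,"claw":60},{"dx":0,"dy":0,"dz":0,"wx":0,"wy":0,"wz":-0.17,"claw":60},{"dx":0,"dy":0,"dz":0,"wx":0,"wy":0,"wz":-0.17,"claw":60},{"dx":0,"dy":0,"dz":0,"wx":0,"wy":0,"wz":-0.17,"claw":60},{"dx":1.2,"dy":3.5,"dz":0,"wx":0,"wy":0,"wz":0,"claw":60},{"dx":1.2,"dy":3.5,"dz":0,"wx":0,"wy":0,"wz":0,"claw":60},{"dx":1.2,"dy":3.5,"dz":0,"wx":0,"wy":0,"wz":0,"claw":60}]'
python3 - <<'E'
from workcell import monitor
s=monitor.observe();print(s['qpos'].round(2) if hasattr(s['qpos'],'round') else s['qpos'])
E
```

```text
clock: 9.52
position: [0.4229, 0.0892, 0.1264]
tool_rot: [-3.142, 0.0, 3.085]
force: [1.6, 0.0, -0.9]
grip_width: 0.0514
finger_force: 0.0
[-0.41  0.4   0.09  2.19 -0.06  0.56  1.23]
```

```bash
python3 -m handwheel '[{"dx":0,"dy":0,"dz":4,"wx":0,"wy":0,"wz":0,"claw":60},{"dx":0,"dy":0,"dz":4,"wx":0,"wy":0,"wz":0,"claw":60},{"dx":0,"dy":0,"dz":1.5,"wx":0,"wy":0,"wz":-0.006,"claw":60},{"dx":0,"dy":0,"dz":1.4,"wx":0,"wy":0,"wz":0,"claw":60},{"dx":-0.5,"dy":0,"dz":0,"wx":0,"wy":0,"wz":0,"claw":60},{"dx":-0.5,"dy":0,"dz":0,"wx":0,"wy":0,"wz":0,"claw":60},{"dx":-0.5,"dy":0,"dz":0,"wx":0,"wy":0,"wz":0,"claw":60},{"dx":-0.5,"dy":0,"dz":0,"wx":0,"wy":0,"wz":0,"claw":60}]'
python3 -m handwheel '[{"dx":-0.6,"dy":0,"dz":0,"wx":0,"wy":0,"wz":0,"claw":60},{"dx":-0.6,"dy":0,"dz":0,"wx":0,"wy":0,"wz":0,"claw":60},{"dx":-0.6,"dy":0,"dz":0,"wx":0,"wy":0,"wz":0,"claw":60},{"dx":-0.6,"dy":0,"dz":0,"wx":0,"wy":0,"wz":0,"claw":60},{"dx":-0.6,"dy":0,"dz":0,"wx":0,"wy":0,"wz":0,"claw":60},{"dx":-0.6,"dy":0,"dz":0,"wx":0,"wy":0,"wz":0,"claw":60},{"dx":-0.6,"dy":0,"dz":0,"wx":0,"wy":0,"wz":0,"claw":60},{"dx":-0.6,"dy":0,"dz":0,"wx":0,"wy":0,"wz":0,"claw":60}]'
```

```text
clock: 10.52
position: [0.4439, 0.088, 0.0178]
tool_rot: [3.141, 0.001, 3.095]
force: [0.2, -0.3, -1.6]
grip_width: 0.0511
finger_force: 0.0
clock: 11.52
position: [0.4905, 0.0856, 0.0172]
tool_rot: [-3.141, -0.002, 3.095]
force: [-6.8, -0.4, 5.5]
grip_width: 0.0514
finger_force: 3.3
```

```bash
python3 -m handwheel '[{"dx":-0.6,"dy":0,"dz":0,"wx":0,"wy":0,"wz":0,"claw":60},{"dx":-0.6,"dy":0,"dz":0,"wx":0,"wy":0,"wz":0,"claw":60},{"dx":-0.6,"dy":0,"dz":0,"wx":0,"wy":0,"wz":0,"claw":60},{"dx":-0.6,"dy":0,"dz":0,"wx":0,"wy":0,"wz":0,"claw":60},{"dx":-0.6,"dy":0,"dz":0,"wx":0,"wy":0,"wz":0,"claw":60},{"dx":-0.5,"dy":0,"dz":0,"wx":0,"wy":0,"wz":0,"claw":60},{"dx":-0.3,"dy":0,"dz":0,"wx":0,"wy":0,"wz":0,"claw":60},{"dx":-0.2,"dy":0,"dz":0,"wx":0,"wy":0,"wz":0,"claw":60}]'
python3 -m handwheel '[{"dx":-0.15,"dy":0,"dz":0,"wx":0,"wy":0,"wz":0,"claw":60},{"dx":-0.15,"dy":0,"dz":0,"wx":0,"wy":0,"wz":0,"claw":60}]'
python3 -m handwheel '[{"dx":-0.15,"dy":0,"dz":0,"wx":0,"wy":0,"wz":0,"claw":60}]'
```

```text
clock: 12.52
position: [0.5305, 0.0837, 0.0172]
tool_rot: [-3.141, -0.002, 3.095]
force: [-7.8, 0.5, 5.3]
grip_width: 0.051
finger_force: 3.4
clock: 12.78
position: [0.5334, 0.0836, 0.0173]
tool_rot: [-3.141, -0.002, 3.095]
force: [-5.7, -0.1, 4.5]
grip_width: 0.0511
finger_force: 3.2
clock: 12.9
position: [0.5349, 0.0835, 0.0172]
tool_rot: [-3.141, -0.002, 3.095]
force: [-6.0, 0.1, 4.4]
grip_width: 0.0511
finger_force: 3.2
```

```bash
for i in 1; do :; done; python3 -m handwheel '[{"dx":-0.15,"dy":0,"dz":0,"wx":0,"wy":0,"wz":0,"claw":60}]' | grep -E 'pos|force'
python3 -m handwheel '[{"dx":-0.1,"dy":0,"dz":0,"wx":0,"wy":0,"wz":0,"claw":60}]' | grep -E 'pos|force'
python3 -m handwheel '[{"dx":-0.1,"dy":0,"dz":0,"wx":0,"wy":0,"wz":0,"claw":60}]'| grep -E 'pos|force'
```

```text
position: [0.5349, 0.0835, 0.017]
force: [-19.1, 1.3, 13.0]
finger_force: 9.7
position: [0.5349, 0.0835, 0.0169]
force: [-22.8, 3.2, 15.3]
finger_force: 11.6
position: [0.5349, 0.0835, 0.0168]
force: [-28.9, 2.6, 22.1]
finger_force: 14.8
```

```bash
python3 -m handwheel '[{"dx":1,"dy":0,"dz":0,"wx":0,"wy":0,"wz":0,"claw":60},{"dx":1.4,"dy":0,"dz":0,"wx":0,"wy":0,"wz":0,"claw":60},{"dx":0,"dy":0,"dz":-5.5,"wx":0,"wy":0,"wz":0,"claw":60},{"dx":0,"dy":0,"dz":-5.5,"wx":0,"wy":0,"wz":0,"claw":60},{"dx":-2.8,"dy":-3,"dz":0,"wx":0,"wy":0,"wz":0,"claw":60},{"dx":-2.8,"dy":-3,"dz":0,"wx":0,"wy":0,"wz":0,"claw":60},{"dx":-2.8,"dy":-3,"dz":0,"wx":0,"wy":0,"wz":0.175,"claw":60},{"dx":0,"dy":0,"dz":0,"wx":0,"wy":0,"wz":0.175,"claw":60}]'
python3 -m handwheel '[{"dx":0,"dy":0,"dz":0,"wx":0,"wy":0,"wz":0.175,"claw":60},{"dx":0,"dy":0,"dz":0,"wx":0,"wy":0,"wz":0.175,"claw":60},{"dx":0,"dy":0,"dz":0,"wx":0,"wy":0,"wz":0.175,"claw":60},{"dx":0,"dy":0,"dz":0,"wx":0,"wy":0,"wz":0.175,"claw":60},{"dx":0,"dy":0,"dz":0,"wx":0,"wy":0,"wz":0.175,"claw":60},{"dx":0,"dy":0,"dz":0,"wx":0,"wy":0,"wz":0.175,"claw":60},{"dx":0,"dy":0,"dz":0,"wx":0,"wy":0,"wz":0.173,"claw":60}]'
```

```text
clock: 14.28
position: [0.5958, -0.0123, 0.1272]
tool_rot: [-3.141, 0.002, 2.735]
force: [-0.6, -0.2, -0.3]
grip_width: 0.051
finger_force: 0.0
clock: 15.15
position: [0.5945, -0.0092, 0.1273]
tool_rot: [3.141, -0.0, 1.516]
force: [0.5, 0.5, 0.7]
grip_width: 0.0515
finger_force: 0.0
```

```bash
python3 -m handwheel '[{"dx":0,"dy":0,"dz":4,"wx":0,"wy":0,"wz":0,"claw":60},{"dx":0,"dy":0,"dz":4,"wx":0,"wy":0,"wz":0,"claw":60},{"dx":0,"dy":0,"dz":1.5,"wx":0,"wy":0,"wz":0,"claw":60},{"dx":0,"dy":0,"dz":1.5,"wx":0,"wy":0,"wz":0,"claw":60},{"dx":0.6,"dy":0,"dz":0,"wx":0,"wy":0,"wz":0,"claw":60},{"dx":0.6,"dy":0,"dz":0,"wx":0,"wy":0,"wz":0,"claw":60},{"dx":0.6,"dy":0,"dz":0,"wx":0,"wy":0,"wz":0,"claw":60},{"dx":0.4,"dy":0,"dz":0,"wx":0,"wy":0,"wz":0,"claw":60}]'
python3 -m handwheel '[{"dx":0.3,"dy":0,"dz":0,"wx":0,"wy":0,"wz":0,"claw":60},{"dx":0.3,"dy":0,"dz":0,"wx":0,"wy":0,"wz":0,"claw":60},{"dx":0.3,"dy":0,"dz":0,"wx":0,"wy":0,"wz":0,"claw":60}]'
```

```text
clock: 16.15
position: [0.5962, 0.0135, 0.0178]
tool_rot: [3.141, -0.0, 1.522]
force: [0.4, 0.6, 0.3]
grip_width: 0.0513
finger_force: 0.0
clock: 16.52
position: [0.5964, 0.0205, 0.0175]
tool_rot: [3.141, 0.001, 1.521]
force: [-1.2, -6.3, 3.8]
grip_width: 0.0514
finger_force: 3.4
```

```bash
python3 -m handwheel '[{"dx":0.15,"dy":0,"dz":0,"wx":0,"wy":0,"wz":0,"claw":60},{"dx":0.15,"dy":0,"dz":0,"wx":0,"wy":0,"wz":0,"claw":60}]' | grep -E 'pos|force:'
python3 -m handwheel '[{"dx":0.15,"dy":0,"dz":0,"wx":0,"wy":0,"wz":0,"claw":60}]' | grep -E 'pos|force:'
python3 -m handwheel '[{"dx":0.15,"dy":0,"dz":0,"wx":0,"wy":0,"wz":0,"claw":60}]'| grep -E 'pos|force:'
```

```text
position: [0.5966, 0.0234, 0.0175]
force: [-1.3, -7.4, 4.6]
finger_force: 3.4
position: [0.5966, 0.0249, 0.0176]
force: [-1.2, -7.2, 4.0]
finger_force: 3.4
position: [0.5967, 0.0258, 0.0176]
force: [-2.0, -13.5, 4.1]
finger_force: 6.8
```

```bash
python3 -m handwheel '[{"dx":0.1,"dy":0,"dz":0,"wx":0,"wy":0,"wz":0,"claw":60}]' | grep -E 'pos|force:'
python3 -m handwheel '[{"dx":0.1,"dy":0,"dz":0,"wx":0,"wy":0,"wz":0,"claw":60},{"dx":0,"dy":0,"dz":0,"wx":0,"wy":0,"wz":0,"claw":60}]'| grep -E 'pos|force:'
```

```text
position: [0.5967, 0.0258, 0.0176]
force: [-1.6, -18.1, 3.6]
finger_force: 8.9
position: [0.5967, 0.0258, 0.0176]
force: [-1.1, -19.0, 5.0]
finger_force: 9.7
```

```bash
python3 -m handwheel '[{"dx":-0.8,"dy":0,"dz":0,"wx":0,"wy":0,"wz":0,"claw":60},{"dx":-1.5,"dy":0,"dz":0,"wx":0,"wy":0,"wz":0,"claw":60},{"dx":0,"dy":0,"dz":-5,"wx":0,"wy":0,"wz":0,"claw":60},{"dx":0,"dy":0,"dz":-5,"wx":0,"wy":0,"wz":0,"claw":60},{"dx":0,"dy":0,"dz":-4,"wx":0,"wy":0,"wz":0,"claw":60},{"dx":-5,"dy":-2,"dz":0,"wx":0,"wy":0,"wz":0,"claw":60},{"dx":-5,"dy":-2,"dz":0,"wx":0,"wy":0,"wz":0,"claw":60},{"dx":-5,"dy":-2,"dz":0,"wx":0,"wy":0,"wz":0,"claw":60}]'
python3 - <<'E'
from workcell import optics
import cv2,pickle
d=optics.grab_frame('top');e=optics.grab_frame('side')
pickle.dump(d,open('top2.pkl','wb'))
a=cv2.resize(d['frame'][130:220,240:340],None,fx=5,fy=5,interpolation=cv2.INTER_CUBIC)
b=cv2.resize(e['frame'][130:280,290:390],None,fx=3,fy=3,interpolation=cv2.INTER_CUBIC)
cv2.imwrite('pics/end.png',cv2.hconcat([a,b]))
E
```

```text
clock: 18.4
position: [0.5274, -0.142, 0.1576]
tool_rot: [3.141, -0.0, 1.522]
force: [1.1, -1.0, -0.4]
grip_width: 0.0514
finger_force: 0.0
```

View pics/end.png

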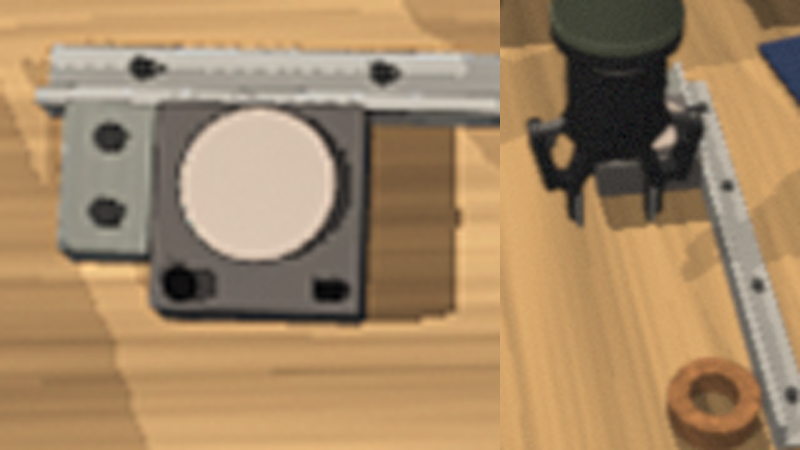

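The picture shows the stirrer's back edge on the rail (top view, row ~105) and its left side on the block (column ~155). It sits square, the cork is undisturbed and the hand is clear. Handing in.

```bash
python3 -c "
from workcell import job_done
print(job_done())"
```

```text
the job is handed in; nothing more can be done
None
```

I slid the stirrer into its working corner, with its back edge against the rail and its side against the steel stop block. Both contacts showed as a clear rise in push force and in the last pictures, which resolve only about 2 mm. The hand is clear, and I handed the job in at about 18 s.

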